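# Snap the glass jewel into the turtle

### The job

Lay the amber glass jewel upright in the open mouth of the round brass bezel in the middle of the glass turtle and let go of it, then press it straight down with the wooden-handled pusher, not with the fingers, past the snap of the three catches until it bears firmly on the bezel's floor, without cracking the glass. Hang the pusher back in its steel holder by its collar and leave the cup, jar, spool and brush where they are.

Things in the scene. Friction and masses are not known exactly. Their poses are not given: they have to be found in the camera images.
- jewel: Brass flange, 52 mm diameter, 6 mm thick, tapering to 46 mm below, carrying a flat-topped hexagonal amber glass crown 32 mm across flats, 16 mm high; about 70 g. Origin: centre of the underside; z up; two crown flats face +x and -x. Starts upright on the cork mat. Grip opposite flats, above the flange. The glass cracks if the pusher loads it with over 35 N.
- mat: Cork mat, 95 mm square, 5 mm thick, fixed flat on the bench; the jewel lies on it. Origin: centre of its underside.
- panel: Fixed cream board 180 mm square, 12 mm thick, flat on the bench, with a leaded glass turtle and, at its centre, the brass bezel: bore 54 mm across, 16 mm deep, mouth flaring to 58 mm, rim 19 mm above the bezel's floor. Three sloped, sprung steel catches 120 degrees apart reach into the bore. Origin: centre of its underside; x, y along its sides.
- bezel_seat (a point): Centre of the bezel's rigid floor, 16 mm above the bench, axes as the panel. Laid in the mouth, the jewel rests upright on the catches, its underside about 11 mm above this point. Pressed straight down near its centre, it spreads them with a force that rises to about 8 to 13 N until 3 mm above it, then they snap over the flange, which meets the floor (0 mm). Pressed off-centre it tilts and jams.
- pusher: Pressing tool, 190 g, hung upright in the holder. Origin: centre of the collar's underside; z up. Brass collar 62 mm diameter, 0 to 6 mm; round wooden handle 22 mm diameter from there up to 62 mm (grip here); below, a flat rubber foot, 30 mm diameter (gives 1 mm per 16 N), screwed out by an unmeasured amount: its face is fixed somewhere 34 to 58 mm below the origin.
- holder_rim (a point): Centre of the rim of the fixed round steel holder, 70 mm above the bench, z up. Holder tube: 74 mm outer diameter, bore 50 mm wide and 66 mm deep. With the pusher hung in it, the pusher's origin is within 3 mm of this point.
- cup: Bystander: small open steel cup, 34 mm in diameter and 28 mm high, standing on a corner of the panel. Origin: centre of its underside.
- jar: Bystander: glass jar 62 mm in diameter, 95 mm high. Origin: centre of its underside.
- spool: Bystander: metal spool 54 mm in diameter, 42 mm high. Origin: centre of its underside.
- brush: Bystander: brush 160 mm long lying on the bench along its own x. Origin: underside, near the middle of its length.

How it is judged:
By the outcome, as a careful person would: the job done as asked, in the order asked, and still so for the second after the job is handed in, with the robot touching nothing.
It also fails if it takes over 64 s, if anything falls off the work surface, if the arm or the gripper's body presses on something with over 40 N, if the wrist force passes 120 N, or if a joint passes its speed limit or range.

### The arm

A 6-joint arm with a two-finger parallel gripper is mounted at the origin on the work surface. World frame = base frame: x ahead of the robot, y to its left, z up, the work surface at z = 0. Lengths are in mm, angles in degrees, forces in N, time in s.
With the tool pointing down it reaches from about 350 to 875 mm from the base axis. Payload 15.5 kg.
Tool frame: the origin (TCP) lies on the centre line of the jaws, within the pads' length; the fingertips stand arm.tip_reach ahead of it and the grasp point (between the pads) lies 8 mm behind it (arm.tip_reach is the distance from the TCP to the fingertips, in mm); z points along the fingers, y is the line along which they close (so a half turn about z gives the same grasp; the last joint's range is limited). The gripper opens to 85 mm and grips with 20 to 120 N. Pads are 22 mm wide; open, the fingers measure 114 mm over their backs; the gripper's body (76 mm by 85 mm) begins 54 mm behind the grasp point. The pads swing forward as they close: fully open they stand 13 mm farther back than shut.
Start: joints at [-79.04, 28.281, 77.091, -0, 74.628, -5.472], TCP at [176.804, -599.472, 242.277] pointing down, gripper open.
Joint ranges: [-166.48, 166.48], [-47.26, 123.95], [12.59, 153.08], [-70.14, 250.14], [6.76, 159.57], [-176.63, 176.63]. Speed limits (degrees/s): [108.29, 108.29, 147.25, 172.46, 172.46, 172.46].

### API

Orientations are given as [roll, pitch, yaw] about the fixed x, y, z axes, in that order (R = Rz(yaw) Ry(pitch) Rx(roll)).
In Python, from cell import arm gives the robot as it stands. The module is installed in compiled form; this text tells all that it offers.
- The arm moves only by the shell command python3 -m jog 'ROWS' [FORCE]. ROWS is JSON, a list of rows, each an object of numbers: "tx", "ty", "tz": the shift along the tool's x, y, z in cm; "turn": the turn about the tool's z in degrees; "claw": the closure in counts, from 0 (fully open) to 255 (shut). A call has 1 to 8 rows; each row shifts and turns the commanded pose from where the row before left it, along the tool's axes as they then stand; what a row does not reach is not made up. A row lasts 1/10 s, in which the tool goes at most 50 mm and 8.59 degrees, less where a joint would pass 70% of its speed; a pose out of reach is approached as far as the arm can. A call with a gripper value outside its range is refused whole. The fingers move at their own pace and stop on an object; FORCE is the grip in N (left out, the last holds). Time passes only in rows, so rows that do not move let the fingers close. It gives the time, the measured TCP pose, the force, the opening and the grip force at its end, in the units of the state.
- arm.read_state(): the state, without advancing time (a new reading comes with each control period).
- arm.read_camera(name): name is "scene" or "top"; returns the picture (384x512x3 uint8, red, green, blue); there is no depth.
- arm.get_calibration(name): a dict with "vfov" (degrees; the focal length in pixels is half the picture's height over the tangent of half this angle, whatever the lens; pixels are square), "cx", "cy" (the principal point, pixels), "position" and "rotation" of the camera in the world. Camera axes: x right, y up, looking along -z (the intrinsics and any distortion apply to the point x, -y, -z); pixel columns grow to the right and rows downward; lengths in mm; the calibration is good to about 2 mm. A picture is of the moment at which its call begins. get_calibration takes no time and is no camera call.
- arm.finish_job(): hands the job in; it is judged then, once.
The state is a dict: "time": time; "qpos": joint angles; "qvel": joint speeds; "tau": joint torques, N m; "tool_pos": TCP position; "tcp_rot": TCP orientation; "wrist_force": force on the tool from outside, world axes, zero at the start; "torque": the same for the moment, N m; "opening": finger opening in mm; "grasp_force": force on a finger pad.
Only numpy, scipy, OpenCV 4.12 (cv2) and the standard library are available. Lean on these libraries where they do the work, as an engineer would, in place of code of your own. Each camera call takes 0.05 s, during which the arm holds its last target. There are 200 camera calls.

## Working session

There is one attempt and no reset: what is moved stays moved. The work goes in short steps, Python scripts to look and compute and a shell command to move; the robot and the scene stay as the last step left them, time stands still between calls to the robot, and variables do not carry over. Pictures are saved under pics/ and viewed, at most 10 in all, crops included, and the job is handed in when it is done.

```bash
mkdir -p pics
python3 - <<'E'
from cell import arm
import cv2
print(arm.read_state(), arm.tip_reach)
for n in("scene","top"):
    print(n,arm.get_calibration(n))
    cv2.imwrite(f"pics/{n}0.png",arm.read_camera(n)[:,:,::-1])
E
```

```text
{'time': 0.0, 'qpos': array([-7.90390581e+01,  2.83155325e+01,  7.71277138e+01,  1.02562821e-03,
        7.46279435e+01, -5.47114257e+00]), 'qvel': array([ 0.0203058 ,  0.01970552, -0.03162849, -0.00410741,  0.04498377,
       -0.03990851]), 'tau': array([ 5.78639534e-03, -8.82163811e+01, -3.83871424e+01,  4.32174284e-04,
        1.01387763e-02,  2.93416679e-05]), 'tool_pos': array([ 176.74743798, -599.12470518,  241.68976314]), 'tcp_rot': array([-1.79929229e+02, -7.77163866e-03,  1.64318072e+01]), 'wrist_force': array([-0.08349321,  0.20850572, -0.01365883]), 'torque': array([ 0.05069154, -0.01551503, -0.03820667]), 'grasp_force': 0.0, 'opening': 85.74644301477184} 11.0
scene {'vfov': 47.40474769479073, 'cx': 251.63332640100958, 'cy': 190.91604359210507, 'position': array([1343.2502838 , -378.44021687,  572.66535879]), 'rotation': array([57.63120622,  0.20010941, 61.06892826])}
top {'vfov': 50.06854463299027, 'cx': 255.35905774064744, 'cy': 191.36513657170812, 'position': array([ 532.65161248,   -4.24096445, 1012.35120834]), 'rotation': array([  5.13400638,  -0.26538063, -89.74974248])}
```

View pics/top0.png

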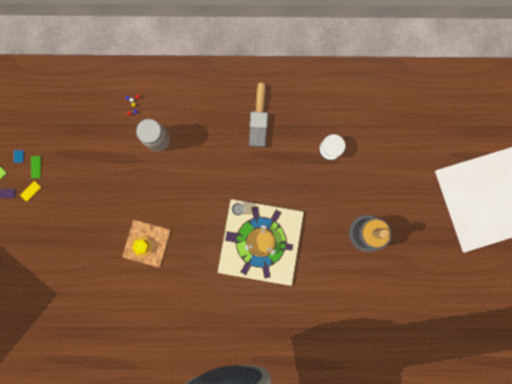

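View pics/scene0.png

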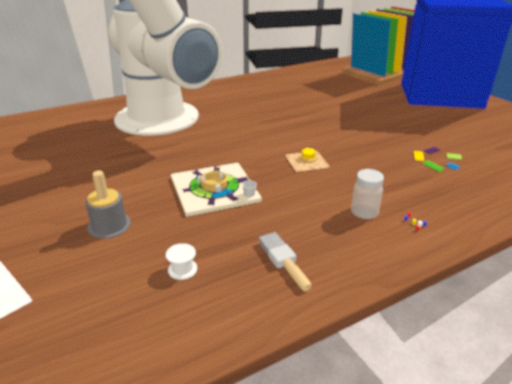

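The top view shows the mat and jewel at about (140,245), the panel and bezel at (262,243), the pusher in the holder at (371,233), the cup at (238,209), the jar at (152,133), the spool at (332,147) and the brush at (259,115). The scene view shows the same things. The next step is enlarged crops plus colour-mask measurements.

```bash
cat > h.py <<'E'
import numpy as np, cv2
from scipy.spatial.transform import Rotation as R
from cell import arm
def cam(n):
    c=arm.get_calibration(n); return c,R.from_euler('xyz',c['rotation'],degrees=True).as_matrix(),192/np.tan(np.radians(c['vfov']/2))
def cast(n,uv,z):
    c,M,f=cam(n); uv=np.atleast_2d(np.asarray(uv,float))
    d=np.c_[(uv[:,0]-c['cx'])/f,-(uv[:,1]-c['cy'])/f,-np.ones(len(uv))]@M.T
    p=c['position']; return p+d*((z-p[2])/d[:,2])[:,None]
def proj(n,P):
    c,M,f=cam(n); q=(np.atleast_2d(P)-c['position'])@M
    return np.c_[c['cx']-f*q[:,0]/q[:,2],c['cy']+f*q[:,1]/q[:,2]]
def blob(img,lo,hi,roi):
    "largest HSV blob in roi (x0,y0,x1,y1): contour"
    x0,y0,x1,y1=roi; m=cv2.inRange(cv2.cvtColor(img[y0:y1,x0:x1],cv2.COLOR_RGB2HSV),lo,hi)
    cs=cv2.findContours(m,cv2.RETR_EXTERNAL,cv2.CHAIN_APPROX_NONE)[0]
    return max(cs,key=cv2.contourArea)+np.array([x0,y0])
def cen(c):
    m=cv2.moments(c); return np.array([m['m10'],m['m01']])/m['m00']
E
python3 - <<'E'
from h import *
t=arm.read_camera("top");s=arm.read_camera("scene")
cv2.imwrite("pics/t.png",t);cv2.imwrite("pics/s.png",s)
def crop(i,x,y,w,h,k): return cv2.resize(i[y:y+h,x:x+w,::-1],None,fx=k,fy=k,interpolation=cv2.INTER_CUBIC)
A=np.hstack([crop(t,115,215,60,60,4),crop(t,212,193,100,100,2.4) if 0 else cv2.resize(crop(t,212,193,100,100,1),(280,240),interpolation=cv2.INTER_CUBIC),crop(t,340,205,60,60,4)])
B=np.hstack([crop(s,280,140,60,50,4),cv2.resize(crop(s,165,155,100,70,1),(280,200),interpolation=cv2.INTER_CUBIC),cv2.resize(crop(s,75,160,70,80,1),(240,200),interpolation=cv2.INTER_CUBIC)])
cv2.imwrite("pics/m.png",np.vstack([A,B]))
for n,i,pts in(("top",t,[(140,245),(135,255),(262,240),(250,243),(275,243),(371,220),(376,233),(385,234),(225,270),(152,133)]),("scene",s,[(308,153),(308,160),(214,184),(200,185),(100,180),(104,197)])):
    h=cv2.cvtColor(i,cv2.COLOR_RGB2HSV)
    for p in pts: print(n,p,h[p[1],p[0]])
E
```

```text
top (140, 245) [ 29 244 237]
top (135, 255) [ 17 149 219]
top (262, 240) [ 20 170 221]
top (250, 243) [ 18 121 154]
top (275, 243) [ 22 126 105]
top (371, 220) [ 17 120 159]
top (376, 233) [ 17 124 162]
top (385, 234) [ 17 128 220]
top (225, 270) [ 23  54 236]
top (152, 133) [ 24  18 201]
scene (308, 153) [ 26 255 255]
scene (308, 160) [ 21 158 211]
scene (214, 184) [ 20 132 216]
scene (200, 185) [ 30 128  98]
scene (100, 180) [ 18 112 184]
scene (104, 197) [ 19 119 191]
```

View pics/m.png

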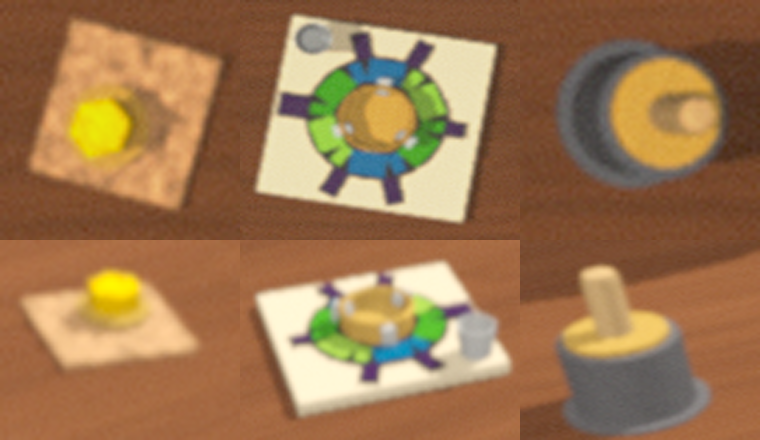

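The montage shows the crown (top hexagon) at crop (100,127), the panel with all four corners clear and the cup at its upper-left corner, the three catches in the bezel, and the collar at (665,113) with the handle top at (695,115). Now the measurements.

Run:
```python
from h import *
t=cv2.imread("pics/t.png");s=cv2.imread("pics/s.png")
I={"top":t,"scene":s}; np.set_printoptions(precision=1,suppress=True)
# crown
for n,roi in(("top",(118,218,172,270)),("scene",(285,140,330,170))):
    c=blob(I[n],(23,195,120),(35,255,255),roi); h=cv2.convexHull(c)
    print("crown",n,cen(c),cv2.contourArea(c),[cast(n,cen(c),z)[0,:2] for z in(19,27)])
    if n=="top":
        P=cast(n,h[:,0],27)[:,:2]
        best=[(np.ptp(P@[np.cos(a),np.sin(a)]),np.degrees(a)) for a in np.radians(range(0,180,5))]
        print("widths",[(int(b[1]),round(b[0],1)) for b in best])
# jewel incl. flange in scene? mat corners
c=blob(t,(8,100,190),(20,175,255),(115,212,178,275));r=cv2.minAreaRect(cv2.convexHull(c));print("mat",cast("top",r[0],5),r)
# panel corners
for n,roi in(("top",(210,190,312,295)),("scene",(160,155,270,222))):
    c=cv2.convexHull(blob(I[n],(15,5,200),(35,85,255),roi))
    for e in(1,2,3,4,5):
        q=cv2.approxPolyDP(c,e*1.0,True)
        if len(q)==4:break
    W=cast(n,q[:,0],12)[:,:2];print("panel",n,len(q),q[:,0].tolist(),W.tolist())
    if len(W)==4:
        d=W-np.roll(W,1,0);print(" centre",W.mean(0),"sides",np.linalg.norm(d,axis=1),"yaw",np.degrees(np.arctan2(d[:,1],d[:,0])))
        print(" expected bezel px",proj(n,[*W.mean(0),35]))
# collar
for n,roi in(("top",(340,205,400,260)),("scene",(80,165,135,225))):
    for S in(110,125,140):
        c=blob(I[n],(14,S,120),(26,255,255),roi);e=cv2.fitEllipse(cv2.convexHull(c));print("collar",n,S,e,cast(n,e[0],76)[0,:2],cv2.boundingRect(c))
```

```text
crown top [139.6 246.4] 152.0 [array([488.3, 268.1]), array([488.7, 265.9])]
widths [(0, np.float64(30.7)), (5, np.float64(31.6)), (10, np.float64(32.3)), (14, np.float64(32.8)), (20, np.float64(33.3)), (25, np.float64(33.9)), (29, np.float64(34.3)), (35, np.float64(34.5)), (40, np.float64(34.3)), (45, np.float64(33.9)), (50, np.float64(34.0)), (55, np.float64(34.0)), (59, np.float64(33.7)), (65, np.float64(33.2)), (70, np.float64(33.8)), (75, np.float64(34.3)), (80, np.float64(35.0)), (85, np.float64(35.4)), (90, np.float64(35.6)), (95, np.float64(36.0)), (100, np.float64(36.4)), (105, np.float64(36.6)), (110, np.float64(36.4)), (115, np.float64(36.0)), (119, np.float64(35.4)), (125, np.float64(34.4)), (130, np.float64(33.9)), (135, np.float64(33.2)), (140, np.float64(33.6)), (145, np.float64(34.1)), (150, np.float64(34.4)), (155, np.float64(34.5)), (160, np.float64(34.2)), (165, np.float64(33.7)), (170, np.float64(33.0)), (175, np.float64(31.9))]
crown scene [308.1 153.1] 95.5 [array([484.2, 270.7]), array([496.6, 261.3])]
mat [[495.8 257.2   5. ]] ((145.7908477783203, 243.05300903
[... 846 characters left out ...]
95751953, 27.503402709960938), 107.3866958618164) [ 523.6 -282.6] (363, 220, 27, 27)
collar top 140 ((376.10601806640625, 232.87164306640625), (26.384559631347656, 26.910974502563477), 135.3832550048828) [ 523.5 -282.6] (363, 220, 27, 27)
collar scene 110 ((99.89432525634766, 188.43026733398438), (33.948570251464844, 38.26454544067383), 148.16026306152344) [ 488.9 -280.1] (87, 169, 31, 38)
collar scene 125 ((102.6241683959961, 195.17726135253906), (21.163589477539062, 31.73839569091797), 72.05128479003906) [ 518.8 -281.2] (87, 183, 31, 24)
collar scene 140 ((102.14535522460938, 195.74366760253906), (18.698095321655273, 31.392078399658203), 76.67745971679688) [ 520.5 -282.6] (87, 186, 30, 20)
```

Run:
```python
from h import *
np.set_printoptions(precision=1,suppress=True)
t=cv2.imread("pics/t.png")
K=10
def up(x,y,w,h): return cv2.resize(t[y:y+h,x:x+w],None,fx=K,fy=K,interpolation=cv2.INTER_CUBIC)
def dn(p,x,y): return (np.asarray(p,float)+.5)/K-.5+[x,y]
A=up(122,228,38,38);B=up(236,217,40,38)
cv2.imwrite("pics/m2.png",np.hstack([A,B])[:,:,::-1])
for vmin in(120,180,200,220):
    c=blob(A,(23,200,vmin),(35,255,255),(0,0,380,380))
    g=cen(c); W=cast("top",dn(c[:,0],122,228),27)[:,:2]; w0=cast("top",dn(g,122,228),27)[0,:2]
    d=W-w0;a=np.arctan2(d[:,1],d[:,0]);r=np.hypot(*d.T);o=np.argsort(a);
    f=np.interp(np.linspace(-np.pi,np.pi,720,endpoint=False),a[o],r[o],period=2*np.pi);F=np.fft.rfft(f)
    ph=np.degrees(np.angle(F[6]*np.exp(1j*0)));  # f~cos(6(th+pi)+ph) 
    print("crown",vmin,dn(g,122,228),w0,"area",cv2.contourArea(W.astype(np.float32)),"vertex angle",-ph/6%60,"amp",2*abs(F[6])/720, "2nd",2*abs(F[2])/720)
# panel edges: hull of cream, line per side
P=up(205,185,110,112)
c=cv2.convexHull(blob(P,(15,5,190),(35,85,255),(0,0,1100,1120)))
W=cast("top",dn(c[:,0],205,185),12)[:,:2].astype(np.float32)
r=cv2.minAreaRect(W);print("panel",r)
```

```text
crown 120 [139.7 246.4] [488.6 265.7] area 974.2135104585905 vertex angle 40.73891672033014 amp 0.6553487352051514 2nd 0.32076002071162235
crown 180 [139.5 246.4] [488.6 266.1] area 948.7328103391919 vertex angle 40.410832050105924 amp 0.6482537174694627 2nd 0.011034394351385797
crown 200 [139.3 246.5] [488.5 266.6] area 921.1337882471271 vertex angle 40.71314876519199 amp 0.7078928611914561 2nd 0.2679994633417394
crown 220 [139.1 246.5] [488.5 267.2] area 878.1238095490262 vertex angle 41.3283514012672 amp 0.6172047108753924 2nd 0.5031213864310092
panel ((500.49188232421875, -20.899078369140625), (180.21995544433594, 180.21934509277344), 80.44805908203125)
```

View pics/m2.png

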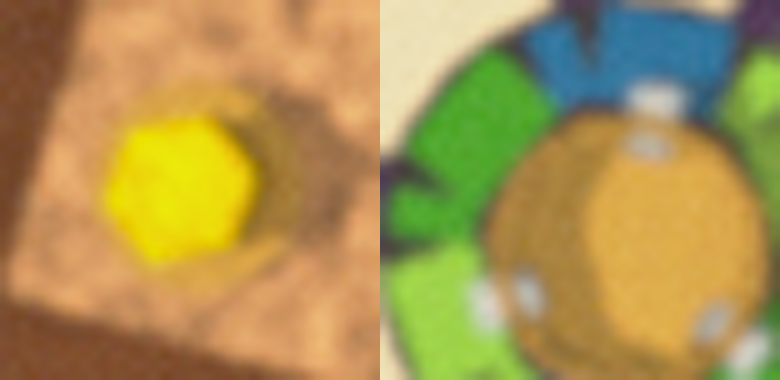

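The crown has flat normals at about 10.6, 70.6 and 130.6°, centred near (488.4, 267). The panel centre is near (500.3, −20.5) and the collar near (523.5, −282.6). Next I turn −24.2° so the tool yaw is 40.6° and move above the jewel.

```bash
cat >> h.py <<'E'
def go(x,y,z,yaw=None):
    s=arm.read_state();p=s['tool_pos'];psi=s['tcp_rot'][2];a=np.radians(psi);d=np.array([x,y,z])-p
    print("t %.2f"%s['time'],"pos",p.round(1),"rot",s['tcp_rot'].round(2),"F",s['wrist_force'].round(1),"open %.1f grip %.1f"%(s['opening'],s['grasp_force']))
    print("tx %.3f ty %.3f tz %.3f cm"%((d[0]*np.cos(a)+d[1]*np.sin(a))/10,(d[0]*np.sin(a)-d[1]*np.cos(a))/10,-d[2]/10),"" if yaw is None else "turn %.2f"%(psi-yaw))
E
python3 -m jog '[{"turn":-8.1},{"turn":-8.1},{"turn":-8.0},{"tx":4.57,"ty":-1.19},{"tx":4.57,"ty":-1.19},{"tx":4.57,"ty":-1.19},{"tx":4.57,"ty":-1.19},{"tx":4.57,"ty":-1.19}]'
python3 -m jog '[{"tx":4.57,"ty":-1.19},{"tx":4.57,"ty":-1.19},{"tx":4.57,"ty":-1.19},{"tx":4.57,"ty":-1.19},{"tx":3.53,"ty":-3.16},{"tx":3.53,"ty":-3.16},{"tx":3.53,"ty":-3.16},{"tx":3.53,"ty":-3.16}]'
python3 -m jog '[{"tx":3.53,"ty":-3.16},{"tx":3.53,"ty":-3.16},{"tx":3.53,"ty":-3.16},{"tx":3.53,"ty":-3.16},{"tx":3.53,"ty":-3.16},{"tx":3.53,"ty":-3.16},{"tx":3.53,"ty":-3.16},{"tz":1}]'
python3 -c "
from h import *
go(488.4,267,100,40.6)"
```

```text
t 0.20 pos [ 176.8 -599.3  241.9] rot [-179.96   -0.     16.43] F [-0.2  0.4 -0.3] open 85.4 grip 0.0
tx 54.395 ty -74.275 tz 14.191 cm turn -24.17$[0]: bad value
$[0]: bad value
$[0]: bad value
```

```bash
python3 -m jog '[{"tx":0,"ty":0,"tz":0,"turn":-8.1,"claw":0},{"tx":0,"ty":0,"tz":0,"turn":-8.1,"claw":0},{"tx":0,"ty":0,"tz":0,"turn":-8.0,"claw":0}]'
```

```text
time: 0.5
tool_pos: [176.8, -599.4, 242.1]
tcp_rot: [-180.0, -0.0, 41.0]
wrist_force: [0.0, -0.1, -0.1]
opening: 85.8
grasp_force: 0.0
```

```bash
python3 -m jog '[{"tx":4.57,"ty":-1.19,"tz":0,"turn":0,"claw":0},{"tx":4.57,"ty":-1.19,"tz":0,"turn":0,"claw":0},{"tx":4.57,"ty":-1.19,"tz":0,"turn":0,"claw":0},{"tx":4.57,"ty":-1.19,"tz":0,"turn":0,"claw":0},{"tx":4.57,"ty":-1.19,"tz":0,"turn":0,"claw":0},{"tx":4.57,"ty":-1.19,"tz":0,"turn":0,"claw":0},{"tx":4.57,"ty":-1.19,"tz":0,"turn":0,"claw":0},{"tx":4.57,"ty":-1.19,"tz":0,"turn":0,"claw":0}]'
python3 -m jog '[{"tx":4.57,"ty":-1.19,"tz":0,"turn":0,"claw":0},{"tx":3.53,"ty":-3.16,"tz":0,"turn":0,"claw":0},{"tx":3.53,"ty":-3.16,"tz":0,"turn":0,"claw":0},{"tx":3.53,"ty":-3.16,"tz":0,"turn":0,"claw":0},{"tx":3.53,"ty":-3.16,"tz":0,"turn":0,"claw":0},{"tx":3.53,"ty":-3.16,"tz":0,"turn":0,"claw":0},{"tx":3.53,"ty":-3.16,"tz":0,"turn":0,"claw":0},{"tx":3.53,"ty":-3.16,"tz":0,"turn":0,"claw":0}]'
python3 -m jog '[{"tx":3.53,"ty":-3.16,"tz":0,"turn":0,"claw":0},{"tx":3.53,"ty":-3.16,"tz":0,"turn":0,"claw":0},{"tx":3.53,"ty":-3.16,"tz":0,"turn":0,"claw":0},{"tx":3.53,"ty":-3.16,"tz":0,"turn":0,"claw":0},{"tx":0,"ty":0,"tz":0,"turn":0,"claw":0}]'
python3 -c "
from h import *
go(488.4,267,70,40.6)"
```

```text
time: 1.3
tool_pos: [393.0, -287.5, 242.4]
tcp_rot: [180.0, -0.0, 40.6]
wrist_force: [0.6, -0.4, -0.9]
opening: 85.6
grasp_force: 0.0
time: 2.1
tool_pos: [462.5, 80.4, 242.4]
tcp_rot: [180.0, -0.0, 40.6]
wrist_force: [1.0, -0.4, 0.0]
opening: 85.2
grasp_force: 0.0
time: 2.6
tool_pos: [487.8, 271.2, 242.1]
tcp_rot: [-180.0, -0.1, 40.9]
wrist_force: [-0.0, 0.0, -0.0]
opening: 85.5
grasp_force: 0.0
t 2.60 pos [487.8 271.2 242.1] rot [-1.7997e+02 -9.0000e-02  4.0860e+01] F [-0.  0. -0.] open 85.5 grip 0.0
tx -0.227 ty 0.354 tz 17.207 cm turn 0.26
```

```bash
python3 -m jog '[{"tx":-0.23,"ty":0.35,"tz":4.5,"turn":0,"claw":0},{"tx":0,"ty":0,"tz":4.5,"turn":0,"claw":0},{"tx":0,"ty":0,"tz":4.5,"turn":0,"claw":0},{"tx":0,"ty":0,"tz":4.5,"turn":0,"claw":0},{"tx":0,"ty":0,"tz":2.0,"turn":0,"claw":0},{"tx":0,"ty":0,"tz":1.16,"turn":0,"claw":0},{"tx":0,"ty":0,"tz":0.5,"turn":0,"claw":0},{"tx":0,"ty":0,"tz":0,"turn":0,"claw":0}]'
python3 -c "
from h import *
go(488.4,267,25.5,40.6)
cv2.imwrite('pics/s3.png',cv2.resize(arm.read_camera('scene')[110:200,250:370,::-1],None,fx=5,fy=5,interpolation=cv2.INTER_CUBIC))"
```

```text
time: 3.4
tool_pos: [488.4, 262.1, 26.0]
tcp_rot: [180.0, -0.0, 40.6]
wrist_force: [-0.5, 0.4, -0.2]
opening: 85.6
grasp_force: 0.0
t 3.40 pos [488.4 262.1  26. ] rot [ 1.7999e+02 -2.0000e-02  4.0630e+01] F [-0.5  0.4 -0.2] open 85.6 grip 0.0
tx 0.319 ty -0.369 tz 0.051 cm turn 0.03
```

View pics/s3.png

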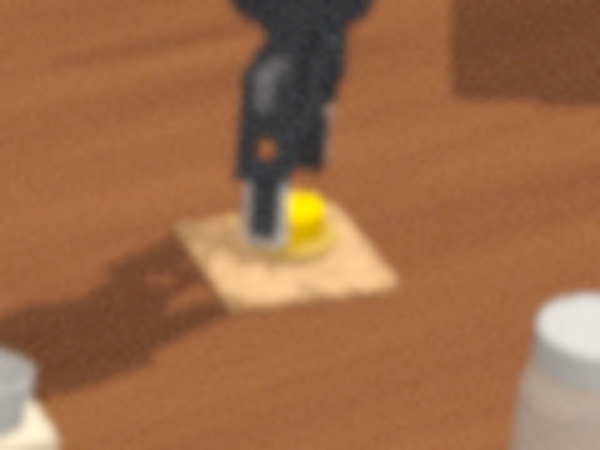

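The scene view shows the open finger beside the crown (crop (265,210) against (305,215)), with the tips above the mat. I correct the 5 mm offset and close.

```bash
python3 -m jog '[{"tx":0.32,"ty":-0.37,"tz":0.05,"turn":0,"claw":0},{"tx":0,"ty":0,"tz":0,"turn":0,"claw":0},{"tx":0,"ty":0,"tz":0,"turn":0,"claw":0}]'
python3 -m jog '[{"tx":0,"ty":0,"tz":0,"turn":0,"claw":255},{"tx":0,"ty":0,"tz":0,"turn":0,"claw":255},{"tx":0,"ty":0,"tz":0,"turn":0,"claw":255},{"tx":0,"ty":0,"tz":0,"turn":0,"claw":255},{"tx":0,"ty":0,"tz":0,"turn":0,"claw":255},{"tx":0,"ty":0,"tz":0,"turn":0,"claw":255},{"tx":0,"ty":0,"tz":0,"turn":0,"claw":255},{"tx":0,"ty":0,"tz":0,"turn":0,"claw":255}]' 40
python3 -m jog '[{"tx":0,"ty":0,"tz":0,"turn":0,"claw":255},{"tx":0,"ty":0,"tz":0,"turn":0,"claw":255}]'
python3 -c "
from h import *
go(488.4,267,25.5,40.6)"
```

```text
time: 3.75
tool_pos: [488.3, 267.4, 25.8]
tcp_rot: [180.0, -0.1, 40.7]
wrist_force: [0.0, -0.2, -0.1]
opening: 85.3
grasp_force: 0.0
time: 4.55
tool_pos: [488.1, 267.0, 25.4]
tcp_rot: [180.0, -0.0, 40.6]
wrist_force: [-0.9, -0.5, 5.2]
opening: 30.6
grasp_force: 39.9
time: 4.75
tool_pos: [488.1, 267.0, 25.4]
tcp_rot: [180.0, -0.0, 40.6]
wrist_force: [-1.2, -1.1, 4.9]
opening: 30.7
grasp_force: 39.9
t 4.75 pos [488.1 267.   25.4] rot [180.    -0.    40.63] F [-1.2 -1.1  4.9] open 30.7 grip 39.9
tx 0.022 ty 0.020 tz -0.013 cm turn 0.03
```

The grip is on, but the 5 N upward force suggests the tips may be bearing on the flange. I'll regrip about 2.5 mm higher so they clear the bezel rim.

```bash
python3 -m jog '[{"tx":0,"ty":0,"tz":0,"turn":0,"claw":110},{"tx":0,"ty":0,"tz":0,"turn":0,"claw":110},{"tx":0,"ty":0,"tz":0,"turn":0,"claw":110},{"tx":0,"ty":0,"tz":-0.25,"turn":0,"claw":110},{"tx":0,"ty":0,"tz":0,"turn":0,"claw":110},{"tx":0,"ty":0,"tz":0,"turn":0,"claw":255},{"tx":0,"ty":0,"tz":0,"turn":0,"claw":255},{"tx":0,"ty":0,"tz":0,"turn":0,"claw":255}]' 40
python3 -m jog '[{"tx":0,"ty":0,"tz":0,"turn":0,"claw":255},{"tx":0,"ty":0,"tz":0,"turn":0,"claw":255},{"tx":0,"ty":0,"tz":0,"turn":0,"claw":255}]'
python3 -m jog '[{"tx":0,"ty":0,"tz":-2,"turn":0,"claw":255},{"tx":0,"ty":0,"tz":-4,"turn":0,"claw":255},{"tx":0,"ty":0,"tz":-4,"turn":0,"claw":255},{"tx":0,"ty":0,"tz":0,"turn":0,"claw":255},{"tx":0,"ty":0,"tz":0,"turn":0,"claw":255},{"tx":0,"ty":0,"tz":0,"turn":0,"claw":255}]'
python3 -c "
from h import *
go(500.3,-20.5,100,40.6)"
```

```text
time: 5.55
tool_pos: [488.2, 267.0, 28.0]
tcp_rot: [180.0, -0.0, 40.6]
wrist_force: [-0.7, -0.7, 6.1]
opening: 31.1
grasp_force: 39.5
time: 5.85
tool_pos: [488.1, 267.1, 28.0]
tcp_rot: [180.0, -0.0, 40.6]
wrist_force: [-1.1, -0.8, 6.6]
opening: 30.4
grasp_force: 39.5
time: 6.45
tool_pos: [487.5, 266.8, 126.9]
tcp_rot: [-180.0, 0.1, 40.6]
wrist_force: [-0.7, -0.3, -0.8]
opening: 30.9
grasp_force: 40.4
t 6.45 pos [487.5 266.8 126.9] rot [-1.7997e+02  8.0000e-02  4.0630e+01] F [-0.7 -0.3 -0.8] open 30.9 grip 40.4
tx -17.732 ty 22.639 tz 2.687 cm turn 0.03
```

```bash
python3 -m jog '[{"tx":-2.53,"ty":3.23,"tz":0,"turn":0,"claw":255},{"tx":-2.53,"ty":3.23,"tz":0,"turn":0,"claw":255},{"tx":-2.53,"ty":3.23,"tz":0,"turn":0,"claw":255},{"tx":-2.53,"ty":3.23,"tz":0,"turn":0,"claw":255},{"tx":-2.53,"ty":3.23,"tz":0,"turn":0,"claw":255},{"tx":-2.53,"ty":3.23,"tz":0,"turn":0,"claw":255},{"tx":-2.53,"ty":3.23,"tz":2.5,"turn":0,"claw":255},{"tx":0,"ty":0,"tz":2.7,"turn":0,"claw":255}]'
python3 -m jog '[{"tx":0,"ty":0,"tz":0,"turn":0,"claw":255},{"tx":0,"ty":0,"tz":0,"turn":0,"claw":255},{"tx":0,"ty":0,"tz":0,"turn":0,"claw":255},{"tx":0,"ty":0,"tz":0,"turn":0,"claw":255}]'
python3 -c "
from h import *
go(500.3,-20.5,51,40.6)
s=arm.read_camera('scene');t=arm.read_camera('top');cv2.imwrite('pics/s4r.png',s);cv2.imwrite('pics/t4r.png',t)
f=lambda i,x,y,w,h:cv2.resize(i[y:y+h,x:x+w,::-1],(400,400),interpolation=cv2.INTER_CUBIC)
cv2.imwrite('pics/s4.png',np.hstack([f(s,175,130,80,80),f(t,222,200,80,80)]))
print(proj('scene',[[500.3,-20.5,35],[500.3,-20.5,76]]))"
```

```text
time: 7.25
tool_pos: [501.4, -24.0, 74.6]
tcp_rot: [179.9, -0.0, 40.4]
wrist_force: [0.8, 0.6, -1.7]
opening: 30.8
grasp_force: 40.3
time: 7.65
tool_pos: [501.4, -19.2, 76.6]
tcp_rot: [179.9, -0.0, 40.7]
wrist_force: [-0.3, 0.1, -0.1]
opening: 30.9
grasp_force: 40.3
t 7.65 pos [501.4 -19.2  76.6] rot [ 1.7995e+02 -5.0000e-02  4.0710e+01] F [-0.3  0.1 -0.1] open 30.9 grip 40.3
tx -0.166 ty 0.029 tz 2.555 cm turn 0.11
[[213.31956385 177.15501986]
 [212.44688689 162.2370265 ]]
```

View pics/s4.png

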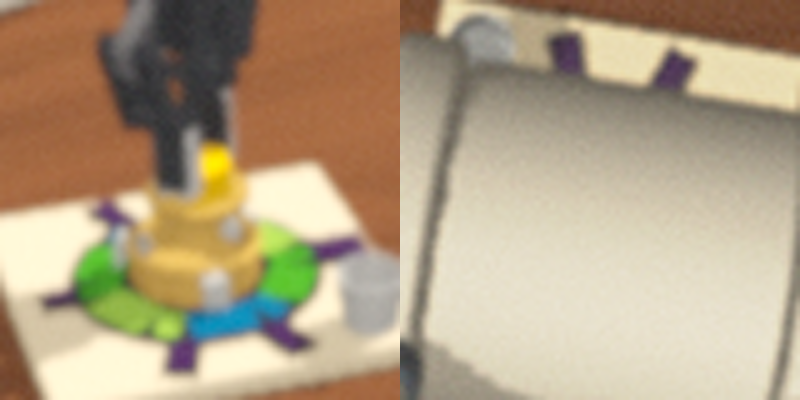

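The flange is centred over the bezel: scene crop flange x 150–247, bezel 128–265, so within about 1 mm. I centre it and lower, watching the force.

```bash
python3 -m jog '[{"tx":-0.17,"ty":0.04,"tz":0.8,"turn":0,"claw":255},{"tx":0,"ty":0,"tz":0.8,"turn":0,"claw":255},{"tx":0,"ty":0,"tz":0.4,"turn":0,"claw":255},{"tx":0,"ty":0,"tz":0.3,"turn":0,"claw":255},{"tx":0,"ty":0,"tz":0,"turn":0,"claw":255},{"tx":0,"ty":0,"tz":0,"turn":0,"claw":255}]'
python3 -m jog '[{"tx":0,"ty":0,"tz":0.1,"turn":0,"claw":255},{"tx":0,"ty":0,"tz":0.1,"turn":0,"claw":255},{"tx":0,"ty":0,"tz":0,"turn":0,"claw":255}]'
```

```text
time: 8.35
tool_pos: [499.9, -21.3, 52.6]
tcp_rot: [-180.0, 0.0, 40.6]
wrist_force: [0.2, -0.2, -0.5]
opening: 31.0
grasp_force: 40.3
time: 8.65
tool_pos: [500.0, -21.3, 50.7]
tcp_rot: [180.0, -0.0, 40.6]
wrist_force: [0.6, -0.4, -0.7]
opening: 30.8
grasp_force: 40.3
```

```bash
python3 -m jog '[{"tx":0,"ty":0,"tz":0.06,"turn":0,"claw":255},{"tx":0,"ty":0,"tz":0,"turn":0,"claw":255},{"tx":0,"ty":0,"tz":0,"turn":0,"claw":255}]'
python3 -m jog '[{"tx":0,"ty":0,"tz":0.05,"turn":0,"claw":255},{"tx":0,"ty":0,"tz":0,"turn":0,"claw":255},{"tx":0,"ty":0,"tz":0,"turn":0,"claw":255}]'
```

```text
time: 8.95
tool_pos: [500.0, -21.3, 50.2]
tcp_rot: [180.0, -0.0, 40.6]
wrist_force: [0.6, -0.8, -0.3]
opening: 30.7
grasp_force: 40.4
time: 9.25
tool_pos: [500.0, -21.3, 49.6]
tcp_rot: [180.0, -0.0, 40.6]
wrist_force: [1.0, -1.1, 1.0]
opening: 30.5
grasp_force: 40.5
```

```bash
python3 -m jog '[{"tx":0,"ty":0,"tz":0,"turn":0,"claw":90},{"tx":0,"ty":0,"tz":0,"turn":0,"claw":90},{"tx":0,"ty":0,"tz":0,"turn":0,"claw":90},{"tx":0,"ty":0,"tz":0,"turn":0,"claw":90},{"tx":0,"ty":0,"tz":-1,"turn":0,"claw":90},{"tx":0,"ty":0,"tz":-3,"turn":0,"claw":90},{"tx":0,"ty":0,"tz":-4.5,"turn":0,"claw":90},{"tx":0,"ty":0,"tz":-4.5,"turn":0,"claw":90}]'
python3 -m jog '[{"tx":-0.4,"ty":4.9,"tz":-1,"turn":0,"claw":90},{"tx":-0.4,"ty":4.9,"tz":0,"turn":0,"claw":0},{"tx":-0.4,"ty":4.9,"tz":0,"turn":0,"claw":0},{"tx":-0.4,"ty":4.9,"tz":0,"turn":0,"claw":0},{"tx":0,"ty":0,"tz":0,"turn":0,"claw":0},{"tx":0,"ty":0,"tz":0,"turn":0,"claw":0}]'
python3 -c "
from h import *
np.set_printoptions(precision=1,suppress=True)
go(523.5,-282.6,150,40.6)
s=arm.read_camera('scene');t=arm.read_camera('top');cv2.imwrite('pics/s5r.png',s);cv2.imwrite('pics/t5r.png',t)
f=lambda i,x,y,w,h:cv2.resize(i[y:y+h,x:x+w,::-1],(400,400),interpolation=cv2.INTER_CUBIC)
cv2.imwrite('pics/s5.png',np.hstack([f(s,175,130,80,80),f(t,222,203,80,80)]))
for n,i,roi in(('top',t,(235,215,290,270)),('scene',s,(195,150,240,200))):
    c=blob(i,(23,200,150),(35,255,255),roi);print(n,cen(c),cv2.contourArea(c),cast(n,cen(c),44)[0],proj(n,[500.3,-20.7,44]))
"
```

```text
time: 10.05
tool_pos: [499.2, -21.2, 181.5]
tcp_rot: [-180.0, 0.0, 40.6]
wrist_force: [1.0, -1.0, -0.6]
opening: 55.9
grasp_force: 0.0
time: 10.65
tool_pos: [615.2, -181.1, 189.7]
tcp_rot: [-180.0, 0.0, 40.6]
wrist_force: [-0.6, 0.2, 0.7]
opening: 85.1
grasp_force: 0.0
t 10.65 pos [ 615.2 -181.1  189.7] rot [-180.     0.    40.5] F [-0.6  0.2  0.7] open 85.1 grip 0.0
tx -13.569 ty 1.753 tz 3.971 cm turn -0.05
top [260.8 241.8] 141.5 [501.3 -21.5  44. ] [[260.4 242.2]]
scene [213.4 175.7] 103.0 [508.3 -23.4  44. ] [[213.1 174. ]]
```

View pics/s5.png

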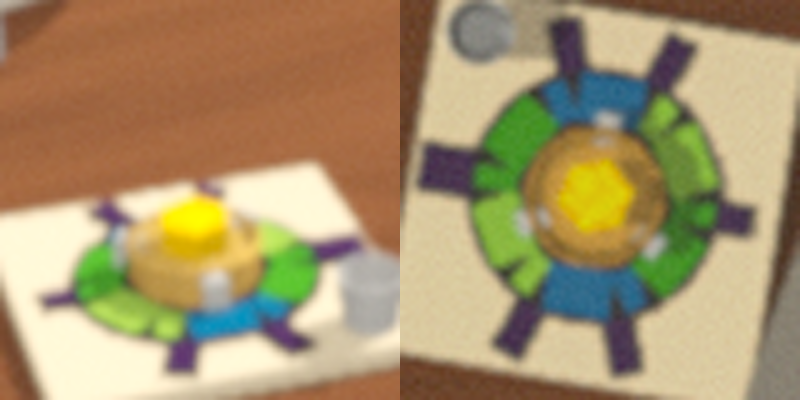

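The jewel lies level and centred in the bezel: crown at crop (596,195), bezel at (596,197). Now the pusher, first moving over the handle.

```bash
python3 -m jog '[{"tx":-4.52,"ty":0.58,"tz":0,"turn":0,"claw":0},{"tx":-4.52,"ty":0.58,"tz":0,"turn":0,"claw":0},{"tx":-4.52,"ty":0.59,"tz":0,"turn":0,"claw":0},{"tx":0,"ty":0,"tz":0,"turn":0,"claw":0},{"tx":0,"ty":0,"tz":0,"turn":0,"claw":0},{"tx":0,"ty":0,"tz":0,"turn":0,"claw":0}]'
python3 - <<'E'
from h import *
np.set_printoptions(precision=1,suppress=True)
go(523.5,-282.6,98,40.6)
s=cv2.imread('pics/s5r.png');t=cv2.imread('pics/t.png')
# handle top: pale wood in the original pictures
print("handle top@132 (top cam)",cast('top',[383.75,233.3],132)[0])
print("predicted px: collar",proj('top',[523.5,-282.6,76]),"handle top",proj('top',[523.5,-282.6,132]),proj('scene',[523.5,-282.6,132]))
h=cv2.cvtColor(t,cv2.COLOR_RGB2HSV)
print(h[226:242,370:394,1])
E
```

```text
time: 11.35
tool_pos: [524.1, -280.7, 189.9]
tcp_rot: [180.0, -0.0, 40.7]
wrist_force: [0.3, 0.1, 0.7]
opening: 85.5
grasp_force: 0.0
t 11.35 pos [ 524.1 -280.7  189.9] rot [180.   -0.   40.7] F [0.3 0.1 0.7] open 85.5 grip 0.0
tx -0.169 ty 0.102 tz 9.190 cm turn 0.09
handle top@132 (top cam) [ 523.2 -282.3  132. ]
predicted px: collar [[376.1 232.9]] handle top [[383.9 233.2]] [[ 97.3 173.2]]
[[179 179 176 175 172 172 176 171 173 176 168 176 172 174 176 176 171 163
  129  92 117 177 167 129]
 [167 179 174 178 178 179 175 174 169 175 175 177 171 169 175 184 181 166
  139  90  90 126 165 133]
 [181 174 171 174 178 169 157 162 154 162 157 163 150 158 164 159 165 160
  144 104  81 126 165 157]
 [169 170 173 167 166 143 122 140 129 132 133 131 134 128 131 133 147 164
  163 133  80 100 120 162]
 [178 172 164 148 141 128 121 129 128 124 128 135 130 130 130 133 127 143
  152 137 104  72 140 155]
 [177 170 145 137 123 129 127 128 120 128 129 126 128 129 132 129 134 138
  151 143 106  87 130 136]
 [172 172 147 126 124 126 132 131 130 131 129 131 132 126 130 129 127 134
  146 148 101  94 118 1
[... 213 characters left out ...]
66 157 140 131 132 126 131 126 132 128 131 126 126 128 130 133 132
  146 138 107  75 116 139]
 [177 179 164 149 142 139 124 132 129 125 130 133 129 129 127 127 135 145
  159 148 100  82 132 168]
 [174 177 170 168 159 152 145 144 139 132 136 136 129 134 135 137 148 161
  168 134  88  92 139 151]
 [175 172 177 177 166 168 163 166 156 155 154 151 150 156 149 158 168 169
  169 125  75  95 129 132]
 [170 170 177 175 171 173 182 176 181 171 174 178 175 163 173 176 180 176
  155 112  63 104 133 173]
 [172 179 175 176 174 174 169 176 172 171 176 177 173 173 173 174 180 154
  121  72  70 105 162 155]
 [173 169 177 181 172 177 179 172 174 177 179 165 175 177 180 177 170 143
   93  53  72 159 135 170]]
```

```bash
python3 -m jog '[{"tx":-0.17,"ty":0.1,"tz":3,"turn":0,"claw":0},{"tx":0,"ty":0,"tz":3,"turn":0,"claw":0},{"tx":0,"ty":0,"tz":2,"turn":0,"claw":0},{"tx":0,"ty":0,"tz":1.2,"turn":0,"claw":0},{"tx":0,"ty":0,"tz":0,"turn":0,"claw":0},{"tx":0,"ty":0,"tz":0,"turn":0,"claw":0},{"tx":0,"ty":0,"tz":0,"turn":0,"claw":0}]'
python3 -m jog '[{"tx":0,"ty":0,"tz":0,"turn":0,"claw":255},{"tx":0,"ty":0,"tz":0,"turn":0,"claw":255},{"tx":0,"ty":0,"tz":0,"turn":0,"claw":255},{"tx":0,"ty":0,"tz":0,"turn":0,"claw":255},{"tx":0,"ty":0,"tz":0,"turn":0,"claw":255},{"tx":0,"ty":0,"tz":0,"turn":0,"claw":255},{"tx":0,"ty":0,"tz":0,"turn":0,"claw":255},{"tx":0,"ty":0,"tz":0,"turn":0,"claw":255}]' 100
python3 -m jog '[{"tx":0,"ty":0,"tz":0,"turn":0,"claw":255},{"tx":0,"ty":0,"tz":0,"turn":0,"claw":255},{"tx":0,"ty":0,"tz":0,"turn":0,"claw":255}]'
```

```text
time: 12.05
tool_pos: [523.9, -283.9, 98.7]
tcp_rot: [179.9, -0.0, 40.7]
wrist_force: [0.5, 0.2, -0.4]
opening: 85.6
grasp_force: 0.0
time: 12.85
tool_pos: [523.2, -283.8, 98.0]
tcp_rot: [180.0, -0.0, 40.6]
wrist_force: [-1.8, 1.3, 6.9]
opening: 19.3
grasp_force: 97.4
time: 13.15
tool_pos: [523.1, -283.8, 98.0]
tcp_rot: [180.0, -0.0, 40.6]
wrist_force: [-2.2, -0.2, 8.1]
opening: 20.0
grasp_force: 97.4
```

```bash
python3 -m jog '[{"tx":0,"ty":0,"tz":-0.5,"turn":0,"claw":255},{"tx":0,"ty":0,"tz":-1.5,"turn":0,"claw":255},{"tx":0,"ty":0,"tz":-2.5,"turn":0,"claw":255},{"tx":0,"ty":0,"tz":-3,"turn":0,"claw":255},{"tx":0,"ty":0,"tz":-2,"turn":0,"claw":255},{"tx":0,"ty":0,"tz":0,"turn":0,"claw":255},{"tx":0,"ty":0,"tz":0,"turn":0,"claw":255},{"tx":0,"ty":0,"tz":0,"turn":0,"claw":255}]'
python3 -c "
from h import *
go(499.7,-21.9,160,40.6)
s=arm.read_camera('scene');cv2.imwrite('pics/s6r.png',s)
cv2.imwrite('pics/s6.png',cv2.resize(s[100:240,40:180,::-1],(700,600),interpolation=cv2.INTER_CUBIC))"
```

```text
time: 13.95
tool_pos: [522.5, -283.4, 191.4]
tcp_rot: [-179.9, 0.0, 40.6]
wrist_force: [-0.5, 1.0, -1.9]
opening: 20.1
grasp_force: 97.8
t 13.95 pos [ 522.5 -283.4  191.4] rot [-1.7989e+02  3.0000e-02  4.0630e+01] F [-0.5  1.  -1.9] open 20.1 grip 97.8
tx 15.293 ty -21.333 tz 3.143 cm turn 0.03
```

View pics/s6.png

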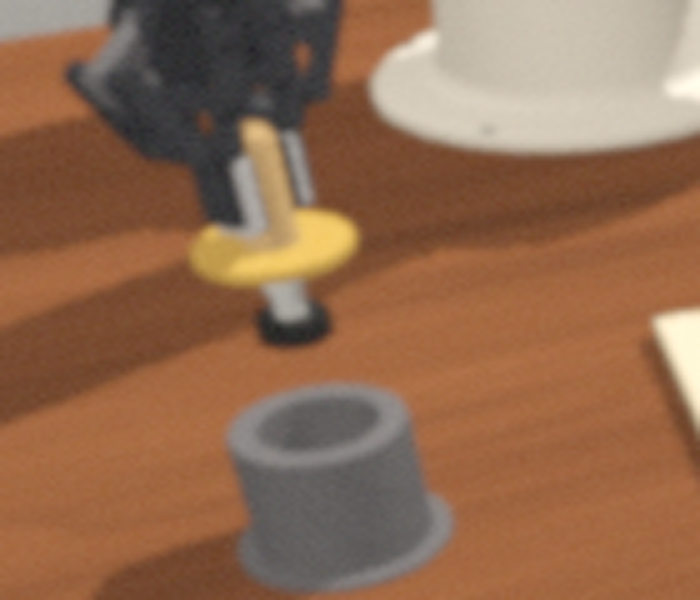

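The pusher hangs upright in the grip: collar at crop (275,247), black foot at (293,322), empty holder below. I work out the foot length roughly and move over the jewel.

```bash
python3 -m jog '[{"tx":2.55,"ty":-3.55,"tz":0,"turn":0,"claw":255},{"tx":2.55,"ty":-3.55,"tz":0,"turn":0,"claw":255},{"tx":2.55,"ty":-3.55,"tz":0,"turn":0,"claw":255},{"tx":2.55,"ty":-3.55,"tz":0,"turn":0,"claw":255},{"tx":2.55,"ty":-3.56,"tz":0,"turn":0,"claw":255},{"tx":2.54,"ty":-3.57,"tz":0,"turn":0,"claw":255},{"tx":0,"ty":0,"tz":0,"turn":0,"claw":255},{"tx":0,"ty":0,"tz":0,"turn":0,"claw":255}]'
python3 -m jog '[{"tx":0,"ty":0,"tz":2,"turn":0,"claw":255},{"tx":0,"ty":0,"tz":2,"turn":0,"claw":255},{"tx":0,"ty":0,"tz":0,"turn":0,"claw":255},{"tx":0,"ty":0,"tz":0,"turn":0,"claw":255},{"tx":0,"ty":0,"tz":0,"turn":0,"claw":255},{"tx":0,"ty":0,"tz":0,"turn":0,"claw":255}]'
python3 - <<'E'
from h import *
np.set_printoptions(precision=1,suppress=True)
for L in(34,40,46,52,58): print(L,proj('scene',[523,-283,163.4-L]), proj('scene',[523,-283,166]))
go(499.7,-21.9,150,40.6)
s=arm.read_camera('scene');cv2.imwrite('pics/s7r.png',s)
cv2.imwrite('pics/s7.png',cv2.resize(s[110:210,160:280,::-1],(720,600),interpolation=cv2.INTER_CUBIC))
E
```

```text
time: 14.8
tool_pos: [499.9, -21.5, 192.0]
tcp_rot: [-180.0, 0.0, 40.8]
wrist_force: [1.0, -2.2, -3.4]
opening: 19.6
grasp_force: 98.3
time: 15.4
tool_pos: [500.7, -22.6, 153.3]
tcp_rot: [179.9, -0.0, 40.6]
wrist_force: [-0.3, 0.1, -2.0]
opening: 19.9
grasp_force: 98.3
34 [[ 97.3 174.2]] [[ 93.7 158.2]]
40 [[ 97.9 176.8]] [[ 93.7 158.2]]
46 [[ 98.4 179.3]] [[ 93.7 158.2]]
52 [[ 99.  181.8]] [[ 93.7 158.2]]
58 [[ 99.5 184.3]] [[ 93.7 158.2]]
t 15.40 pos [500.7 -22.6 153.3] rot [179.9  -0.1  40.6] F [-0.3  0.1 -2. ] open 19.9 grip 98.3
tx -0.031 ty -0.125 tz 0.331 cm turn 0.01
```

View pics/s7.png

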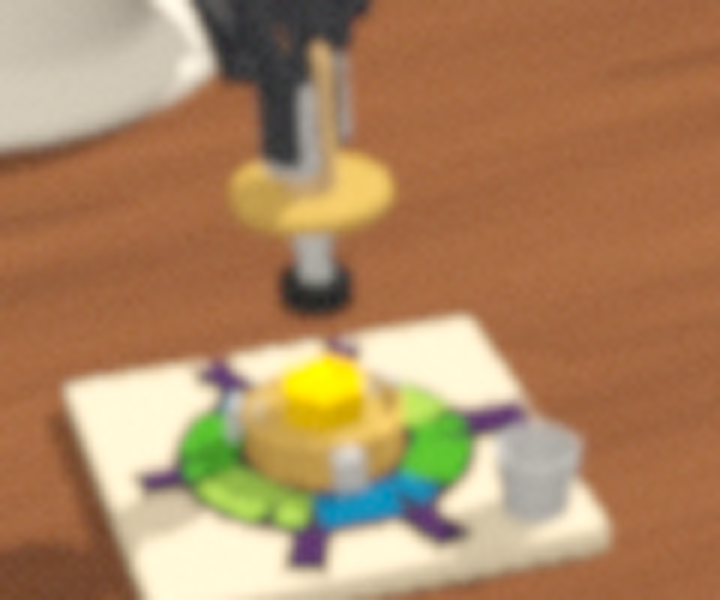

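The foot (crop (316,290)) is within about 1.5 mm of over the crown centre (324,380), and the visible foot length is about 42 mm. I trim the position and come down in small steps until contact.

```bash
python3 -m jog '[{"tx":0.05,"ty":-0.14,"tz":0.5,"turn":0,"claw":255},{"tx":0,"ty":0,"tz":0.5,"turn":0,"claw":255},{"tx":0,"ty":0,"tz":0.4,"turn":0,"claw":255},{"tx":0,"ty":0,"tz":0.2,"turn":0,"claw":255},{"tx":0,"ty":0,"tz":0.1,"turn":0,"claw":255},{"tx":0,"ty":0,"tz":0.1,"turn":0,"claw":255},{"tx":0,"ty":0,"tz":0,"turn":0,"claw":255},{"tx":0,"ty":0,"tz":0,"turn":0,"claw":255}]'
python3 -m jog '[{"tx":0,"ty":0,"tz":0.1,"turn":0,"claw":255},{"tx":0,"ty":0,"tz":0.1,"turn":0,"claw":255},{"tx":0,"ty":0,"tz":0.1,"turn":0,"claw":255},{"tx":0,"ty":0,"tz":0.1,"turn":0,"claw":255},{"tx":0,"ty":0,"tz":0.1,"turn":0,"claw":255},{"tx":0,"ty":0,"tz":0.1,"turn":0,"claw":255},{"tx":0,"ty":0,"tz":0,"turn":0,"claw":255},{"tx":0,"ty":0,"tz":0,"turn":0,"claw":255}]'
```

```text
time: 16.25
tool_pos: [499.8, -20.9, 134.6]
tcp_rot: [180.0, -0.0, 40.6]
wrist_force: [-0.4, -0.7, -1.9]
opening: 19.9
grasp_force: 98.3
time: 17.05
tool_pos: [499.7, -20.9, 128.5]
tcp_rot: [-180.0, 0.0, 40.6]
wrist_force: [-0.7, 0.8, -2.5]
opening: 19.7
grasp_force: 98.3
```

```bash
python3 -m jog '[{"tx":0,"ty":0,"tz":0.1,"turn":0,"claw":255},{"tx":0,"ty":0,"tz":0.1,"turn":0,"claw":255},{"tx":0,"ty":0,"tz":0.1,"turn":0,"claw":255},{"tx":0,"ty":0,"tz":0,"turn":0,"claw":255},{"tx":0,"ty":0,"tz":0,"turn":0,"claw":255}]'
python3 -m jog '[{"tx":0,"ty":0,"tz":0.1,"turn":0,"claw":255},{"tx":0,"ty":0,"tz":0.1,"turn":0,"claw":255},{"tx":0,"ty":0,"tz":0,"turn":0,"claw":255},{"tx":0,"ty":0,"tz":0,"turn":0,"claw":255}]'
python3 -c "
from h import *
go(500.2,-21.3,150,40.6)"
```

```text
time: 17.55
tool_pos: [499.7, -20.9, 125.5]
tcp_rot: [-180.0, 0.0, 40.6]
wrist_force: [0.0, 0.0, -1.5]
opening: 19.7
grasp_force: 98.3
time: 17.95
tool_pos: [499.7, -20.9, 123.5]
tcp_rot: [-180.0, 0.0, 40.6]
wrist_force: [0.4, 0.2, -1.8]
opening: 19.8
grasp_force: 98.3
t 17.95 pos [499.7 -20.9 123.5] rot [-180.      0.     40.63] F [ 0.4  0.2 -1.8] open 19.8 grip 98.3
tx 0.013 ty 0.059 tz -2.649 cm turn 0.03
```

```bash
cat > chk.py <<'E'
from h import *
np.set_printoptions(precision=1,suppress=True)
s=arm.read_camera('scene');x0,y0,K=195,140,8
A=cv2.resize(s[y0:190,x0:235],None,fx=K,fy=K,interpolation=cv2.INTER_CUBIC)
for n,lo,hi in(("foot",(0,0,0),(180,255,75)),("crown",(23,200,140),(35,255,255))):
    c=blob(A,lo,hi,(0,100,320,400));x,y,w,h=cv2.boundingRect(c)
    print(n,"u %.1f..%.1f mid %.2f v %.1f..%.1f"%(x0+x/K,x0+(x+w)/K,x0+(x+w/2)/K,y0+y/K,y0+(y+h)/K),"area",cv2.contourArea(c)/64)
p=arm.read_state()['tool_pos']
for z in(p[2]-28-42,49,38):print(z,"axis at jewel",proj('scene',[500.5,-21.3,z]))
E
python3 chk.py
```

```text
foot u 209.0..218.2 mid 213.62 v 166.5..172.2 area 28.8046875
crown u 207.5..220.2 mid 213.88 v 171.9..182.1 area 95.0546875
53.53321783989385 axis at jewel [[212.7 170.6]]
49 axis at jewel [[212.8 172.2]]
38 axis at jewel [[213.  176.2]]
```

```bash
python3 -m jog '[{"tx":0,"ty":0.04,"tz":0.1,"turn":0,"claw":255},{"tx":0,"ty":0,"tz":0.1,"turn":0,"claw":255},{"tx":0,"ty":0,"tz":0,"turn":0,"claw":255},{"tx":0,"ty":0,"tz":0,"turn":0,"claw":255}]'
python3 -m jog '[{"tx":0,"ty":0,"tz":0.1,"turn":0,"claw":255},{"tx":0,"ty":0,"tz":0,"turn":0,"claw":255},{"tx":0,"ty":0,"tz":0,"turn":0,"claw":255}]'
python3 -m jog '[{"tx":0,"ty":0,"tz":0.1,"turn":0,"claw":255},{"tx":0,"ty":0,"tz":0,"turn":0,"claw":255},{"tx":0,"ty":0,"tz":0,"turn":0,"claw":255}]'
```

```text
time: 18.4
tool_pos: [500.0, -21.2, 121.5]
tcp_rot: [-180.0, 0.0, 40.6]
wrist_force: [0.3, 1.1, -2.8]
opening: 19.7
grasp_force: 98.3
time: 18.7
tool_pos: [500.0, -21.2, 120.5]
tcp_rot: [-180.0, 0.0, 40.6]
wrist_force: [-0.5, -0.3, -2.5]
opening: 19.5
grasp_force: 98.3
time: 19.0
tool_pos: [500.0, -21.3, 119.6]
tcp_rot: [180.0, -0.0, 40.6]
wrist_force: [0.4, 0.1, -0.1]
opening: 20.2
grasp_force: 98.4
```

```bash
python3 -m jog '[{"tx":0,"ty":0,"tz":0.1,"turn":0,"claw":255},{"tx":0,"ty":0,"tz":0,"turn":0,"claw":255},{"tx":0,"ty":0,"tz":0,"turn":0,"claw":255}]'
python3 -m jog '[{"tx":0,"ty":0,"tz":0.05,"turn":0,"claw":255},{"tx":0,"ty":0,"tz":0,"turn":0,"claw":255},{"tx":0,"ty":0,"tz":0,"turn":0,"claw":255}]'
python3 chk.py
```

```text
time: 19.3
tool_pos: [500.0, -21.2, 118.5]
tcp_rot: [-180.0, 0.0, 40.6]
wrist_force: [-0.7, 0.1, -0.7]
opening: 20.0
grasp_force: 98.5
time: 19.6
tool_pos: [499.9, -21.2, 118.0]
tcp_rot: [-180.0, 0.0, 40.6]
wrist_force: [-0.5, -0.1, 0.0]
opening: 19.7
grasp_force: 98.6
foot u 209.5..218.2 mid 213.88 v 168.8..174.1 area 27.4140625
crown u 207.6..220.2 mid 213.94 v 173.5..182.4 area 76.359375
48.05024035329575 axis at jewel [[212.8 172.6]]
49 axis at jewel [[212.8 172.2]]
38 axis at jewel [[213.  176.2]]
```

Light contact is made, and the foot and crown midlines agree to 0.1 px. I keep pressing in small steps.

```bash
for i in 1; do python3 -m jog '[{"tx":0,"ty":0,"tz":0.1,"turn":0,"claw":255},{"tx":0,"ty":0,"tz":0,"turn":0,"claw":255},{"tx":0,"ty":0,"tz":0,"turn":0,"claw":255}]'; done
python3 -m jog '[{"tx":0,"ty":0,"tz":0.1,"turn":0,"claw":255},{"tx":0,"ty":0,"tz":0,"turn":0,"claw":255},{"tx":0,"ty":0,"tz":0,"turn":0,"claw":255}]'
```

```text
time: 19.95
tool_pos: [499.9, -21.3, 117.0]
tcp_rot: [-180.0, 0.0, 40.6]
wrist_force: [-1.2, -1.1, 1.4]
opening: 20.2
grasp_force: 98.8
time: 20.25
tool_pos: [500.1, -21.2, 116.1]
tcp_rot: [180.0, -0.0, 40.6]
wrist_force: [-1.5, 0.0, 3.8]
opening: 19.6
grasp_force: 98.9
```

```bash
python3 chk.py | head -2
```

```text
foot u 209.5..218.4 mid 213.94 v 169.8..174.6 area 25.25
crown u 207.8..220.2 mid 214.00 v 174.5..182.8 area 71.421875
```

```bash
python3 -m jog '[{"tx":0,"ty":0,"tz":0.1,"turn":0,"claw":255},{"tx":0,"ty":0,"tz":0,"turn":0,"claw":255},{"tx":0,"ty":0,"tz":0,"turn":0,"claw":255}]'
python3 -m jog '[{"tx":0,"ty":0,"tz":0.05,"turn":0,"claw":255},{"tx":0,"ty":0,"tz":0,"turn":0,"claw":255},{"tx":0,"ty":0,"tz":0,"turn":0,"claw":255}]'
python3 -m jog '[{"tx":0,"ty":0,"tz":0.05,"turn":0,"claw":255},{"tx":0,"ty":0,"tz":0,"turn":0,"claw":255},{"tx":0,"ty":0,"tz":0,"turn":0,"claw":255}]'
```

```text
time: 20.6
tool_pos: [500.1, -21.3, 115.1]
tcp_rot: [180.0, -0.0, 40.6]
wrist_force: [-1.0, 0.4, 4.6]
opening: 19.9
grasp_force: 99.1
time: 20.9
tool_pos: [500.2, -21.2, 114.6]
tcp_rot: [180.0, -0.0, 40.6]
wrist_force: [-0.6, -0.1, 5.8]
opening: 19.8
grasp_force: 99.1
time: 21.2
tool_pos: [500.2, -21.3, 114.2]
tcp_rot: [180.0, -0.0, 40.6]
wrist_force: [-1.2, -0.1, 7.1]
opening: 19.8
grasp_force: 99.2
```

```bash
python3 -m jog '[{"tx":0,"ty":0,"tz":0.05,"turn":0,"claw":255},{"tx":0,"ty":0,"tz":0,"turn":0,"claw":255},{"tx":0,"ty":0,"tz":0,"turn":0,"claw":255}]'
python3 -m jog '[{"tx":0,"ty":0,"tz":0.05,"turn":0,"claw":255},{"tx":0,"ty":0,"tz":0,"turn":0,"claw":255},{"tx":0,"ty":0,"tz":0,"turn":0,"claw":255}]'
python3 -m jog '[{"tx":0,"ty":0,"tz":0.05,"turn":0,"claw":255},{"tx":0,"ty":0,"tz":0,"turn":0,"claw":255},{"tx":0,"ty":0,"tz":0,"turn":0,"claw":255}]'
```

```text
time: 21.5
tool_pos: [500.2, -21.2, 113.7]
tcp_rot: [180.0, -0.0, 40.6]
wrist_force: [0.8, 0.8, 6.0]
opening: 19.7
grasp_force: 99.3
time: 21.8
tool_pos: [500.3, -21.3, 113.2]
tcp_rot: [180.0, -0.0, 40.6]
wrist_force: [-0.7, 0.9, 8.7]
opening: 19.8
grasp_force: 99.4
time: 22.1
tool_pos: [500.2, -21.3, 112.8]
tcp_rot: [180.0, -0.0, 40.6]
wrist_force: [-1.2, -0.4, 7.6]
opening: 19.7
grasp_force: 99.4
```

```bash
python3 -m jog '[{"tx":0,"ty":0,"tz":0.05,"turn":0,"claw":255},{"tx":0,"ty":0,"tz":0,"turn":0,"claw":255},{"tx":0,"ty":0,"tz":0,"turn":0,"claw":255}]'
python3 -m jog '[{"tx":0,"ty":0,"tz":0.05,"turn":0,"claw":255},{"tx":0,"ty":0,"tz":0,"turn":0,"claw":255},{"tx":0,"ty":0,"tz":0,"turn":0,"claw":255}]'
python3 -m jog '[{"tx":0,"ty":0,"tz":0.05,"turn":0,"claw":255},{"tx":0,"ty":0,"tz":0,"turn":0,"claw":255},{"tx":0,"ty":0,"tz":0,"turn":0,"claw":255}]'
```

```text
time: 22.4
tool_pos: [500.3, -21.3, 112.3]
tcp_rot: [180.0, -0.0, 40.6]
wrist_force: [-1.6, -0.5, 9.1]
opening: 20.0
grasp_force: 99.5
time: 22.7
tool_pos: [499.9, -21.2, 111.4]
tcp_rot: [-180.0, 0.0, 40.6]
wrist_force: [-0.4, 0.8, -2.4]
opening: 19.7
grasp_force: 98.6
time: 23.0
tool_pos: [499.9, -21.2, 110.9]
tcp_rot: [-180.0, 0.0, 40.6]
wrist_force: [0.4, -0.1, -1.2]
opening: 19.6
grasp_force: 98.6
```

It snapped: 11 N fell to zero at TCP z 111.4. I follow it down to the floor and press firmly.

```bash
python3 -m jog '[{"tx":0,"ty":0,"tz":0.05,"turn":0,"claw":255},{"tx":0,"ty":0,"tz":0.05,"turn":0,"claw":255},{"tx":0,"ty":0,"tz":0,"turn":0,"claw":255},{"tx":0,"ty":0,"tz":0,"turn":0,"claw":255}]'
python3 -m jog '[{"tx":0,"ty":0,"tz":0.05,"turn":0,"claw":255},{"tx":0,"ty":0,"tz":0,"turn":0,"claw":255},{"tx":0,"ty":0,"tz":0,"turn":0,"claw":255}]'
python3 -m jog '[{"tx":0,"ty":0,"tz":0.05,"turn":0,"claw":255},{"tx":0,"ty":0,"tz":0,"turn":0,"claw":255},{"tx":0,"ty":0,"tz":0,"turn":0,"claw":255}]'
```

```text
time: 23.4
tool_pos: [500.0, -21.3, 110.0]
tcp_rot: [-180.0, 0.0, 40.6]
wrist_force: [-0.2, 0.4, -2.0]
opening: 19.4
grasp_force: 98.6
time: 23.7
tool_pos: [500.0, -21.2, 109.7]
tcp_rot: [180.0, -0.0, 40.6]
wrist_force: [-0.9, 0.3, 2.2]
opening: 19.7
grasp_force: 98.6
time: 24.0
tool_pos: [500.1, -21.3, 109.3]
tcp_rot: [180.0, -0.0, 40.6]
wrist_force: [-2.0, 0.6, 8.8]
opening: 19.9
grasp_force: 99.3
```

```bash
python3 -m jog '[{"tx":0,"ty":0,"tz":0.05,"turn":0,"claw":255},{"tx":0,"ty":0,"tz":0,"turn":0,"claw":255},{"tx":0,"ty":0,"tz":0,"turn":0,"claw":255}]'
python3 -m jog '[{"tx":0,"ty":0,"tz":0.03,"turn":0,"claw":255},{"tx":0,"ty":0,"tz":0,"turn":0,"claw":255},{"tx":0,"ty":0,"tz":0,"turn":0,"claw":255},{"tx":0,"ty":0,"tz":0,"turn":0,"claw":255}]'
```

```text
time: 24.3
tool_pos: [500.2, -21.2, 109.0]
tcp_rot: [180.0, -0.0, 40.6]
wrist_force: [-2.4, 0.8, 12.9]
opening: 19.9
grasp_force: 99.9
time: 24.7
tool_pos: [500.2, -21.2, 108.8]
tcp_rot: [180.0, -0.0, 40.6]
wrist_force: [-3.1, 0.3, 15.9]
opening: 19.8
grasp_force: 100.2
```

```bash
python3 -m jog '[{"tx":0,"ty":0,"tz":0.04,"turn":0,"claw":255},{"tx":0,"ty":0,"tz":0,"turn":0,"claw":255},{"tx":0,"ty":0,"tz":0,"turn":0,"claw":255},{"tx":0,"ty":0,"tz":0,"turn":0,"claw":255}]'
python3 -m jog '[{"tx":0,"ty":0,"tz":-0.1,"turn":0,"claw":255},{"tx":0,"ty":0,"tz":-0.3,"turn":0,"claw":255},{"tx":0,"ty":0,"tz":-1,"turn":0,"claw":255},{"tx":0,"ty":0,"tz":-3,"turn":0,"claw":255},{"tx":0,"ty":0,"tz":-4.2,"turn":0,"claw":255},{"tx":0,"ty":0,"tz":0,"turn":0,"claw":255},{"tx":0,"ty":0,"tz":0,"turn":0,"claw":255},{"tx":0,"ty":0,"tz":0,"turn":0,"claw":255}]'
python3 -c "
from h import *
go(523.1,-283.8,195,40.6)
np.set_printoptions(precision=1,suppress=True)
n='scene';i=arm.read_camera(n);cv2.imwrite('pics/s8r.png',i);c=blob(i,(23,200,150),(35,255,255),(195,150,240,200));print(cen(c),cv2.contourArea(c))"
```

```text
time: 25.1
tool_pos: [500.2, -21.2, 108.6]
tcp_rot: [180.0, -0.0, 40.6]
wrist_force: [-3.2, 0.7, 19.5]
opening: 19.9
grasp_force: 100.6
time: 25.9
tool_pos: [499.4, -21.2, 193.2]
tcp_rot: [-179.9, 0.0, 40.6]
wrist_force: [-0.1, 0.5, -2.3]
opening: 19.7
grasp_force: 98.4
t 25.90 pos [499.4 -21.2 193.2] rot [-1.7994e+02  5.0000e-02  4.0630e+01] F [-0.1  0.5 -2.3] open 19.7 grip 98.4
tx -15.303 ty 21.478 tz -0.184 cm turn 0.03
[212.9 177.6] 92.5
```

Seated: the floor contact rose at about 16 N/mm to roughly 21 N, which is below the 35 N limit. Now back to the holder.

```bash
python3 -m jog '[{"tx":-2.55,"ty":3.58,"tz":0,"turn":0,"claw":255},{"tx":-2.55,"ty":3.58,"tz":0,"turn":0,"claw":255},{"tx":-2.55,"ty":3.58,"tz":0,"turn":0,"claw":255},{"tx":-2.55,"ty":3.58,"tz":0,"turn":0,"claw":255},{"tx":-2.55,"ty":3.58,"tz":0,"turn":0,"claw":255},{"tx":-2.55,"ty":3.58,"tz":0,"turn":0,"claw":255},{"tx":0,"ty":0,"tz":0,"turn":0,"claw":255},{"tx":0,"ty":0,"tz":0,"turn":0,"claw":255}]'
python3 -m jog '[{"tx":0,"ty":0,"tz":0,"turn":0,"claw":255},{"tx":0,"ty":0,"tz":0,"turn":0,"claw":255},{"tx":0,"ty":0,"tz":0,"turn":0,"claw":255},{"tx":0,"ty":0,"tz":0,"turn":0,"claw":255}]'
python3 - <<'E'
from h import *
np.set_printoptions(precision=1,suppress=True)
go(523.1,-283.8,98,40.6)
# holder rim (grey ring outer edge) in the scene picture taken with the pusher lifted away
for f in('pics/s7r.png','pics/s8r.png'):
    s=cv2.imread(f);h=cv2.cvtColor(s,cv2.COLOR_RGB2HSV)
    m=cv2.inRange(h,(0,0,60),(180,70,150));m[:170]=0;m[245:]=0;m[:,:75]=0;m[:,140:]=0
    c=max(cv2.findContours(m,0,1)[0],key=cv2.contourArea);x,y,w,hh=cv2.boundingRect(c);print(x,y,w,hh)
print("rim if at 523.5,-282.6:",proj('scene',[[523.5,-282.6,70],[486.5,-282.6,70],[560.5,-282.6,70],[523.5,-319.6,70],[523.5,-245.6,70]]))
cc=np.c_[523.5+37*np.cos(np.linspace(0,6.28,90)),-282.6+37*np.sin(np.linspace(0,6.28,90)),np.full(90,70)];q=proj('scene',cc);print("pred rim top v %.1f u %.1f..%.1f"%(q[:,1].min(),q[:,0].min(),q[:,0].max()))
E
```

```text
time: 26.75
tool_pos: [523.0, -284.4, 192.3]
tcp_rot: [-179.9, 0.0, 40.5]
wrist_force: [-0.3, -0.0, -1.7]
opening: 19.5
grasp_force: 98.7
time: 27.15
tool_pos: [523.8, -283.3, 193.9]
tcp_rot: [180.0, 0.0, 40.7]
wrist_force: [0.5, 1.0, -2.1]
opening: 19.9
grasp_force: 98.7
t 27.15 pos [ 523.8 -283.3  193.9] rot [180.    0.   40.7] F [ 0.5  1.  -2.1] open 19.9 grip 98.7
tx -0.091 ty -0.009 tz 9.595 cm turn 0.08
86 190 44 48
86 190 44 48
rim if at 523.5,-282.6: [[103.  198.8]
 [ 99.  190.6]
 [107.2 207.6]
 [ 84.8 203.7]
 [120.6 194.2]]
pred rim top v 189.4 u 84.4..121.2
```

```bash
python3 -m jog '[{"tx":-0.06,"ty":0,"tz":2,"turn":0,"claw":255},{"tx":0,"ty":0,"tz":2,"turn":0,"claw":255},{"tx":0,"ty":0,"tz":2,"turn":0,"claw":255},{"tx":0,"ty":0,"tz":2,"turn":0,"claw":255},{"tx":0,"ty":0,"tz":1,"turn":0,"claw":255},{"tx":0,"ty":0,"tz":0.2,"turn":0,"claw":255},{"tx":0,"ty":0,"tz":0,"turn":0,"claw":255},{"tx":0,"ty":0,"tz":0,"turn":0,"claw":255}]'
python3 -m jog '[{"tx":0,"ty":0,"tz":0.1,"turn":0,"claw":255},{"tx":0,"ty":0,"tz":0.1,"turn":0,"claw":255},{"tx":0,"ty":0,"tz":0,"turn":0,"claw":255},{"tx":0,"ty":0,"tz":0,"turn":0,"claw":255}]'
```

```text
time: 27.95
tool_pos: [523.8, -284.5, 102.8]
tcp_rot: [179.9, -0.0, 40.6]
wrist_force: [0.2, 0.2, -1.4]
opening: 19.9
grasp_force: 98.7
time: 28.35
tool_pos: [523.3, -284.3, 100.0]
tcp_rot: [180.0, -0.0, 40.6]
wrist_force: [-0.8, -0.5, -0.8]
opening: 19.8
grasp_force: 98.7
```

```bash
python3 -m jog '[{"tx":0.02,"ty":-0.03,"tz":0.1,"turn":0,"claw":255},{"tx":0,"ty":0,"tz":0,"turn":0,"claw":255},{"tx":0,"ty":0,"tz":0,"turn":0,"claw":255}]'
python3 -m jog '[{"tx":0,"ty":0,"tz":0.06,"turn":0,"claw":255},{"tx":0,"ty":0,"tz":0,"turn":0,"claw":255},{"tx":0,"ty":0,"tz":0,"turn":0,"claw":255}]'
```

```text
time: 28.65
tool_pos: [523.2, -283.9, 98.8]
tcp_rot: [-180.0, 0.0, 40.6]
wrist_force: [-1.0, 0.1, -1.1]
opening: 19.7
grasp_force: 98.7
time: 28.95
tool_pos: [523.3, -283.9, 98.2]
tcp_rot: [-180.0, -0.0, 40.6]
wrist_force: [-0.5, 0.5, -2.5]
opening: 19.7
grasp_force: 98.7
```

```bash
python3 -m jog '[{"tx":0,"ty":0,"tz":0.05,"turn":0,"claw":255},{"tx":0,"ty":0,"tz":0,"turn":0,"claw":255},{"tx":0,"ty":0,"tz":0,"turn":0,"claw":255}]'
python3 -m jog '[{"tx":0,"ty":0,"tz":0.05,"turn":0,"claw":255},{"tx":0,"ty":0,"tz":0,"turn":0,"claw":255},{"tx":0,"ty":0,"tz":0,"turn":0,"claw":255}]'
```

```text
time: 29.25
tool_pos: [523.3, -283.9, 98.0]
tcp_rot: [180.0, -0.0, 40.6]
wrist_force: [-1.7, 1.2, 3.9]
opening: 19.5
grasp_force: 99.5
time: 29.55
tool_pos: [523.3, -283.9, 97.9]
tcp_rot: [180.0, -0.0, 40.6]
wrist_force: [-3.3, 2.7, 13.9]
opening: 19.6
grasp_force: 100.6
```

The collar is on the rim. I relieve the load, open, rise and clear the view.

```bash
python3 -m jog '[{"tx":0,"ty":0,"tz":-0.06,"turn":0,"claw":255},{"tx":0,"ty":0,"tz":0,"turn":0,"claw":255},{"tx":0,"ty":0,"tz":0,"turn":0,"claw":0},{"tx":0,"ty":0,"tz":0,"turn":0,"claw":0},{"tx":0,"ty":0,"tz":0,"turn":0,"claw":0},{"tx":0,"ty":0,"tz":0,"turn":0,"claw":0},{"tx":0,"ty":0,"tz":0,"turn":0,"claw":0},{"tx":0,"ty":0,"tz":0,"turn":0,"claw":0}]'
python3 -m jog '[{"tx":0,"ty":0,"tz":0,"turn":0,"claw":0},{"tx":0,"ty":0,"tz":0,"turn":0,"claw":0},{"tx":0,"ty":0,"tz":-2,"turn":0,"claw":0},{"tx":0,"ty":0,"tz":-4,"turn":0,"claw":0},{"tx":0,"ty":0,"tz":-4,"turn":0,"claw":0},{"tx":-3,"ty":3.5,"tz":-2,"turn":0,"claw":0},{"tx":-3,"ty":3.5,"tz":0,"turn":0,"claw":0},{"tx":-3,"ty":3.5,"tz":0,"turn":0,"claw":0}]'
python3 -m jog '[{"tx":-3,"ty":3.5,"tz":0,"turn":0,"claw":0},{"tx":-3,"ty":3.5,"tz":0,"turn":0,"claw":0},{"tx":-3,"ty":3.5,"tz":0,"turn":0,"claw":0},{"tx":0,"ty":0,"tz":0,"turn":0,"claw":0},{"tx":0,"ty":0,"tz":0,"turn":0,"claw":0},{"tx":0,"ty":0,"tz":0,"turn":0,"claw":0}]'
python3 - <<'E'
from h import *
np.set_printoptions(precision=1,suppress=True)
go(523,-283,98)
s=arm.read_camera('scene');t=arm.read_camera('top');t0=cv2.imread('pics/t.png')
f=lambda i,x,y,w,h:cv2.resize(i[y:y+h,x:x+w,::-1],(400,300),interpolation=cv2.INTER_CUBIC)
cv2.imwrite('pics/end.png',np.vstack([np.hstack([f(s,165,135,100,75),f(t,212,205,100,75)]),np.hstack([f(s,70,155,90,80),f(t,0,0,512,384)])]))
for n,i in(("before",t0),("after",t)):
    c=blob(i,(14,125,120),(26,255,255),(340,205,400,260));e=cv2.fitEllipse(cv2.convexHull(c));print(n,"collar",e,cast('top',e[0],76)[0])
c=blob(t,(23,200,150),(35,255,255),(235,215,290,270));print("crown",cen(c),cv2.contourArea(c),cast('top',cen(c),36)[0])
E
```

```text
time: 30.35
tool_pos: [523.3, -283.9, 97.8]
tcp_rot: [180.0, 0.0, 40.6]
wrist_force: [-0.4, -0.7, 0.0]
opening: 85.3
grasp_force: 0.0
time: 31.15
tool_pos: [523.5, -423.6, 219.0]
tcp_rot: [179.9, -0.0, 40.7]
wrist_force: [1.0, 1.2, 0.0]
opening: 85.2
grasp_force: 0.0
time: 31.75
tool_pos: [523.5, -559.4, 217.5]
tcp_rot: [-180.0, -0.0, 40.7]
wrist_force: [-0.7, 0.3, 0.3]
opening: 85.6
grasp_force: 0.0
t 31.75 pos [ 523.5 -559.4  217.5] rot [-180.    -0.    40.7] F [-0.7  0.3  0.3] open 85.6 grip 0.0
tx 17.971 ty -21.001 tz 11.955 cm 
before collar ((376.0746154785156, 232.82342529296875), (27.263599395751953, 27.503402709960938), 107.3866958618164) [ 523.6 -282.6   76. ]
after collar ((375.892333984375, 232.96923828125), (26.837162017822266, 27.549848556518555), 107.93712615966797) [ 523.3 -282.2   76. ]
crown [261.1 241.5] 143.5 [501.8 -22.5  36. ]
```

View pics/end.png

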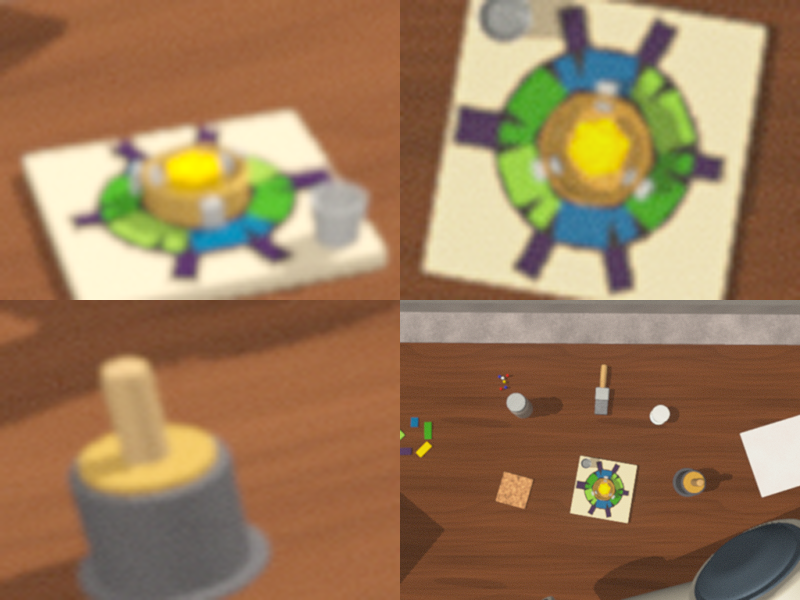

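The jewel sits low in the bezel with the catches over its flange. The pusher hangs level in the holder, with its collar within 0.5 mm of where it started, and the cup, jar, spool and brush have not moved. The arm is clear, so I hand in.

```bash
python3 -c "
from cell import arm
print(arm.finish_job())"
```

```text
the job is handed in; nothing more can be done
None
```

The jewel was laid in the bezel, pressed past the snap with the pusher and seated on the floor at about 21 N; the pusher is back in its holder, the bystanders are where they were, and the job was handed in at about 32 s (no verdict was returned).

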